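# Slide the wax tin along the bench fence into its bay and shut the gate

## Task

Slide the round yellow-and-green wax tin up against the wooden fence, well before the bay, and then along the fence, keeping it against the fence and flat on the bench, into the bay until it presses on the sprung stop with about 10 N; 20 N on the tin would dent it. Hold that for a moment, ease off so that the tin stays in touch with the stop, then push the red-knobbed gate fully shut behind it. Do not disturb the other things on the bench.

Things in the scene. Friction and masses are not known exactly. Their poses are not given: they have to be found in the camera images.
- tin: round flat tin of wax, yellow with a green lid, 96 mm across, 60 mm tall, about 0.45 kg, too wide for most grippers; stands loose and upright on the bench (z = 0). Origin at the centre of its underside; it may turn about its upright axis as it slides
- dock: wooden dock fixed to the bench. Origin on the bench at the foot of the fence's front face. +y runs along the fence towards the bay, +x points from the lane into the fence (away from the robot). Fence face: the plane x = 0, y from -270 to +250 mm, 45 mm tall, 18 mm thick. A tin touching the fence has its centre at x = -48 mm. The gate crosses the lane at y = +78 mm
- bay (a point): point on the bench in the middle of the bay's mouth, at dock x = -53, y = +100 mm. The bay is the end of the lane, between the fence and a parallel cheek 35 mm tall whose inner face is at dock x = -106 mm, from y = +100 to +235 mm; an end board 45 mm tall closes it at y = +258 mm
- end_stop: fixed steel housing of the sprung stop at the bay's end; origin on the bench at dock x = -48, y = +256 mm. In front of it stands a black rubber pad, 75 mm wide, 12 to 46 mm above the bench, which the tin meets. The pad is set by hand: at rest its face is anywhere from dock y = +185 to +215 mm; this is not measured, so it must be felt or seen
- stop_rod (a point): axis of the stop's spring, on the housing's front 31 mm above the bench, dock x = -48, y = +250 mm (fixed, tells nothing of the setting). From rest the pad gives 1 mm per 1.5 N, up to 17 mm towards the dock's +y, is damped, and springs back when let go, taking the tin with it. The tin's sliding friction adds 1 to 6 N to what the hand feels
- gate (a joint): travel of the sliding gate in m along the dock's +x: 0 = open, 0.070 = fully shut (end of travel); starts open by up to 12 mm of travel. It drags with about 1.5 N and stays where it is left. It is an aluminium bar 12 mm wide along dock y, 13 to 29 mm above the bench; its leading end is at dock x = -108 mm + travel; shut, it blocks the lane
- gate_knob (a point): centre of the gate's red knob, an upright cylinder 18 mm across, from 29 to 63 mm above the bench (this point at 48 mm), at dock y = +78 mm and x = -128 mm + gate travel; the bar runs on below it, 100 mm towards the robot's side
- screw_jar: small closed glass jar, 48 mm across, 60 mm tall; origin at the centre of its underside; a bystander standing on the robot's side of the lane
- mug: white mug, 76 mm across, 75 mm tall, handle towards its own +y; origin at the centre of its underside; bystander
- cup: white cup, 76 mm across, 60 mm tall, behind the fence; origin at the centre of its underside; bystander
- paint_can: paint can with a blue label, 80 mm across, 90 mm tall, behind the fence; origin at the centre of its underside; bystander
- screwdriver: screwdriver lying on the bench behind the fence; bystander
- brush: paint brush lying on the bench at the robot's left; bystander
There are look-alikes about, which are no part of the job. Leave any pink look-alike of the tin alone.

How it is judged:
On the way, in this order (a step that is already met when the one before it is completed fails the run):
1. the tin is at the fence (gap under 7 mm), more than 30 mm on the near side of the dock's origin, that is well before the bay (x of tin in the frame of dock above -0.055 m and y of tin in the frame of dock below -0.03 m), for 0.1 s.
2. the tin presses on the sprung stop with more than 5 N for 0.3 s (contact force between tin and end_stop above 5 N), for 0.3 s.
At the end, for the whole second after the job is handed in: the tin stands flat and at rest in the bay, still touching the sprung stop (more than 0.1 N), within 10 mm of the fence, and the gate is shut behind it (within 5 mm of the end of its travel) (contact force between tin and end_stop above 0.1 N and x of tin in the frame of dock above -0.058 m and y of tin in the frame of dock above 0.13 m and angle between tin's own z axis and vertical below 0.05 rad and height (world z) of tin below 0.004 m and linear speed of tin below 0.01 m/s and value of joint gate above 0.065 m).
It fails at once if 20 N or more between hand or arm and tin, or between tin and stop (dents) (contact force between tin and the fingers above 20 N or contact force between tin and the arm above 20 N or contact force between tin and end_stop above 20 N).
It fails at once if the tin strays more than 14 mm from the fence once past 30 mm before the dock's origin (y of tin in the frame of dock above -0.03 m and x of tin in the frame of dock below -0.062 m).
It fails at once if the tin is lifted off the bench or tipped (height (world z) of tin above 0.01 m or angle between tin's own z axis and vertical above 0.2 rad).
It fails at once if a bystander is moved by more than 20 mm (distance of any of screw_jar, mug, cup, paint_can, screwdriver, brush from where it was at the start of the episode above 0.02 m).
It also fails if it takes over 67 s, if anything falls off the work surface, if the arm or the gripper's body presses on something with over 40 N, if the wrist force passes 120 N, or if a joint passes its speed limit or range.

## Robot

A 6-joint arm with a two-finger parallel gripper is mounted at the origin on the work surface. World frame = base frame: x ahead of the robot, y to its left, z up, the work surface at z = 0. Lengths are in m, angles in rad, forces in N, time in s.
With the tool pointing down it reaches from about 0.35 to 0.975 m from the base axis. Payload 4.9 kg.
Tool frame: the origin (TCP) lies between the finger pads; the fingertips stand 25 mm ahead of it and the grasp point (between the pads) lies 6 mm ahead of it; z points along the fingers, y is the line along which they close (so a half turn about z gives the same grasp; the last joint's range is limited). The gripper opens to 85 mm and grips with 20 to 120 N. Pads are 22 mm wide; open, the fingers measure 114 mm over their backs; the gripper's body (76 mm by 85 mm) begins 54 mm behind the grasp point. The pads swing forward as they close: fully open they stand 13 mm farther back than shut.
Start: joints at [-1.439, 0.053, 1.613, -0, 1.476, -0.119], TCP at [0.155, -0.605, 0.256] pointing down, gripper open.
Joint ranges: [-3.01, 3.01], [-1.01, 2.22], [0.06, 2.58], [-1.02, 4.17], [0.09, 2.62], [-3.14, 3.14]. Speed limits (rad/s): [2.57, 2.57, 3.14, 3.14, 3.14, 3.14].

## Interface

Orientations are given as a unit quaternion [w, x, y, z].
In Python, from plant import manip gives the robot as it stands.
- The arm moves only by the shell command python3 -m inch 'ROWS'. ROWS is JSON, a list of rows, each a list of 3 entries, a list of its own where there are three numbers: the shift along the tool's x, y, z in m, then the turn, a rotation vector about the tool's x, y, z in rad, then the opening, from 0 (shut) to 1 (fully open). A call has 1 to 8 rows; each row shifts and turns the commanded pose from where the row before left it, along the tool's axes as they then stand; what a row does not reach is not made up. A row lasts 1/10 s, in which the tool goes at most 50 mm and 8.59 degrees, less where a joint would pass 70% of its speed; a pose out of reach is approached as far as the arm can. A call with a gripper value outside its range is refused whole. The fingers move at their own pace and stop on an object; the grip force is fixed at half the most. Time passes only in rows, so rows that do not move let the fingers close. It gives the time, the measured TCP pose, the force, the opening and the grip force at its end, in the units of the state.
- manip.state(): the state, without advancing time (a new reading comes with each control period).
- manip.grab_frame(name): name is "scene" or "top" or "wrist"; returns (picture, depth): 480x640x3 uint8, red, green, blue; 480x640 float32, m along the optical axis (not along the pixel's ray), 0 where there is no reading.
- manip.camera_params(name): a dict with "camera_matrix" (3x3 intrinsics, pixels), "k1" (the pictures are not rectified: a ray, as slopes to the right and down, at radius r is drawn at 1 + k1 r^2 times it, then the intrinsics apply), "rvec" (rotation vector, rad) and "tvec" (3), from world to camera coordinates, as OpenCV has them. Camera axes: x right, y down, z forward; pixel columns grow to the right and rows downward; lengths in m; the calibration is good to about 2 mm. A picture is of the moment at which its call begins: read the wrist's pose just before it. camera_params takes no time and is no camera call; for the wrist camera it gives the pose at the moment of the call.
- manip.job_done(): hands the job in; it is judged then, once.
Trained networks look in the newest picture that a camera, given by its name, has taken for a name from the list of things; names that differ only in an ending like _2 or _b are one class to them, and where a whole thing is asked for, a point or a joint stands for the part that bears it (a point fixed in the world has none). Each returns a list of dicts, best first, with "score" (0 to 1); they miss things now and then, are a little off and sometimes report something else, mostly with a low value. They report only what shows in the picture. A call takes as long as a camera call. They do not tell look-alikes from the thing itself.
- manip.look_for(camera, label): "point" ([x, y, z] in m, in world coordinates, good to about 4 mm: the middle of the surface that is visible of it).
The state is a dict: "time": time; "joint_pos": joint angles; "joint_vel": joint speeds; "joint_efforts": joint torques, N m; "tool_pos": TCP position; "tool_rot": TCP orientation; "contact_force": force on the tool from outside, world axes, zero at the start; "ft_torque": the same for the moment, N m; "gripper_width": opening from 0.0 (shut) to 1.0 (fully open); "grasp_force": force on a finger pad.
Only numpy, scipy, OpenCV 4.12 (cv2) and the standard library are available. Lean on these libraries where they do the work, as an engineer would, in place of code of your own. Each camera call takes 0.05 s, during which the arm holds its last target. There are 200 camera calls.

## Working session

There is one attempt and no reset: what is moved stays moved. The work goes in short steps, Python scripts to look and compute and a shell command to move; the robot and the scene stay as the last step left them, time stands still between calls to the robot, and variables do not carry over. Pictures are saved under pics/ and viewed, at most 10 in all, crops included, and the job is handed in when it is done.

```bash
mkdir -p pics; ls
cat > h.py <<'E'
import numpy as np, cv2
from plant import manip
def snap(c,fn):
    p=manip.camera_params(c)
    im,d=manip.grab_frame(c); cv2.imwrite('pics/'+fn+'.png',im[:,:,::-1]); np.savez('pics/'+fn,d=d,im=im,K=p['camera_matrix'],k1=p['k1'],r=p['rvec'],t=p['tvec']); return im,d
def ray(fn,u,v):
    f=np.load('pics/'+fn+'.npz'); K=f['K']
    a=cv2.undistortPoints(np.array([[[u,v]]],float),K,np.array([float(f['k1']),0,0,0]))[0,0]
    # k1 model: distorted = undistorted*(1+k1 r^2)
    R=cv2.Rodrigues(f['r'])[0]; t=np.ravel(f['t'])
    return -R.T@t, R.T@np.array([a[0],a[1],1.]),f['d'][int(v),int(u)]
def atz(fn,u,v,z):
    c,r,_=ray(fn,u,v); return c+r*(z-c[2])/r[2]
def atd(fn,u,v):
    c,r,d=ray(fn,u,v); return c+r*d
E
python3 - <<'E'
from h import *
np.set_printoptions(precision=4,suppress=True)
for c in ('scene','top'):
    snap(c,c+'0')
    for l in ('tin','dock','end_stop','stop_rod','gate_knob','gate','screw_jar','mug','bay'):
        for o in manip.look_for(c,l)[:3]: print(c,l,round(o['score'],2),np.array(o['point']))
print(manip.state())
E
```

```text
pics
scene tin 0.97 [ 0.3851 -0.1808  0.0608]
scene tin 0.94 [ 0.5186 -0.2931  0.0582]
scene tin 0.76 [ 0.5673 -0.151   0.0588]
scene dock 0.61 [0.6482 0.0754 0.0366]
scene end_stop 0.91 [0.5881 0.2048 0.0361]
scene gate_knob 0.75 [0.5064 0.0761 0.0283]
scene gate 0.56 [0.5053 0.0798 0.0263]
scene mug 0.87 [0.4618 0.2011 0.0505]
scene bay 0.71 [0.6509 0.0736 0.037 ]
scene bay 0.3 [ 0.7143 -0.1899  0.025 ]
top tin 0.83 [ 0.3633 -0.1747  0.062 ]
top tin 0.65 [ 0.5541 -0.1426  0.0605]
top tin 0.61 [ 0.4972 -0.2825  0.0623]
top dock 0.81 [0.6461 0.09   0.0447]
top end_stop 0.92 [0.594  0.2106 0.0456]
top stop_rod 0.68 [0.5844 0.2178 0.0457]
top gate_knob 0.87 [0.4884 0.0786 0.0307]
top gate 0.74 [0.4857 0.0805 0.0273]
top screw_jar 0.59 [0.4587 0.0012 0.0594]
top mug 0.74 [0.4559 0.2075 0.0006]
top mug 0.42 [0.4839 0.3974 0.0192]
top mug 0.37 [0.7393 0.0622 0.0218]
top bay 0.73 [0.6439 0.0887 0.0401]
top bay 0.65 [ 0.5548 -0.1436  0.0606]
top bay 0.34 [0.489  0.0793 0.0291]
{'time': 1.0, 'joint_pos': array([-1.439 ,  0.0527,  1.6129, -0.    ,  1.476 , -0.119 ]), 'joint_vel': array([ 0.0005,  0.0006, -0.0001,  0.0007, -0.0003,  0.    ]), 'joint_efforts': array([  0.    , -39.3693, -37.0475,  -0.0002,   0.0005,   0.    ]), 'tool_pos': array([ 0.1551, -0.6054,  0.2563]), 'tool_rot': array([-0.    ,  0.9921,  0.1251, -0.    ]), 'contact_force': array([-0.6396,  0.7997, -0.0013]), 'ft_torque': array([-0.0158, -0.0172,  0.0314]), 'grasp_force': 0.0, 'gripper_width': 1.0008342907146983}
```

View pics/top0.png

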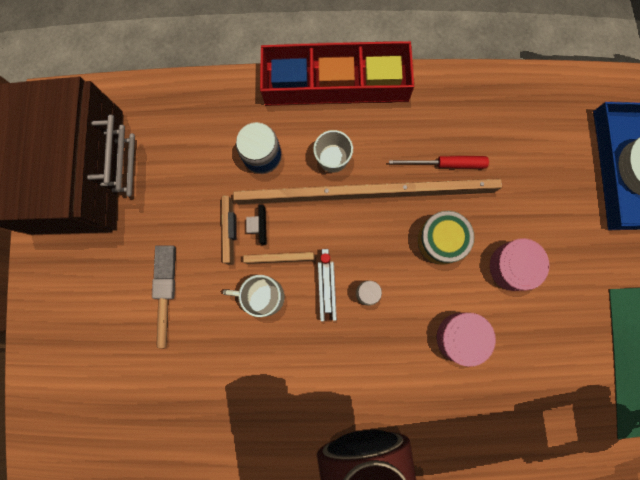

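View pics/scene0.png

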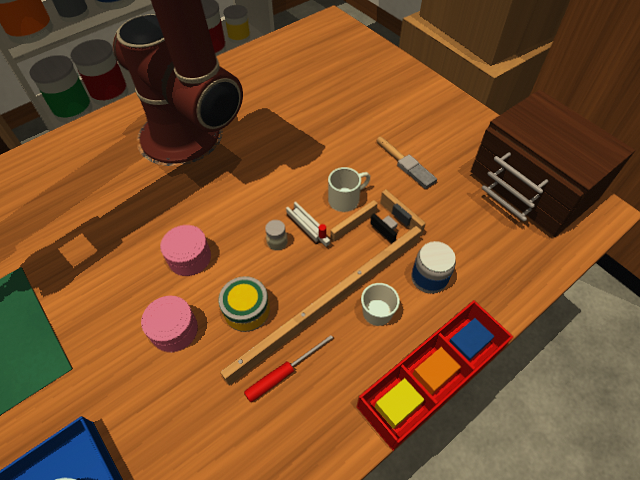

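The top view shows the yellow/green tin at (449,237), pink look-alikes at (521,264) and (468,340), the fence from (235,198) to (500,187), the red knob at (325,257), the jar at (369,293), and the black pad at (262,225). Next I'll measure these from depth.

```bash
cat > cloud.py <<'E'
from h import *
def cloud(fn):
    f=np.load('pics/'+fn+'.npz'); K=f['K']; d=f['d']
    v,u=np.mgrid[0:480,0:640]
    a=cv2.undistortPoints(np.stack([u,v],-1).reshape(-1,1,2).astype(float),K,np.array([float(f['k1']),0,0,0])).reshape(480,640,2)
    P=np.dstack([a*d[...,None],d]); R=cv2.Rodrigues(f['r'])[0]
    return (P-np.ravel(f['t']))@R, f['im']
def circ(p):
    c,r=cv2.minEnclosingCircle(p.astype(np.float32)); return np.r_[c,r]
E
python3 - <<'E'
from cloud import *
np.set_printoptions(precision=4,suppress=True)
X,im=cloud('top0')
def reg(u0,v0,u1,v1,z0,z1):
    p=X[v0:v1,u0:u1].reshape(-1,3); return p[(p[:,2]>z0)&(p[:,2]<z1)]
f=reg(240,175,500,205,.036,.055)
# front edge per column bins of y
bins=np.round(f[:,1]/.01)
e=np.array([[b*.01,np.percentile(f[bins==b,0],3),np.percentile(f[bins==b,0],97)] for b in np.unique(bins)])
print(e[::5]); print('fence y range',f[:,1].min(),f[:,1].max(),'z',np.median(f[:,2]))
k=np.polyfit(e[2:-2,0],e[2:-2,1],1);k2=np.polyfit(e[2:-2,0],e[2:-2,2],1); print('front',k,'back',k2)
for n,b,z in (('tin',(415,205,485,270),(.05,.075)),('jar',(350,275,390,310),(.045,.075)),('pink1',(490,235,555,295),(.05,.075)),('pink2',(435,305,500,370),(.05,.075)),('mug',(235,270,290,320),(.06,.085)),('knob',(315,245,335,266),(.05,.075)),('padtop',(255,200,270,248),(.03,.055)),('bar',(312,250,340,325),(.015,.036)),('cheek',(240,250,312,268),(.025,.045)),('endb',(218,192,234,265),(.03,.055))):
    p=reg(*b,*z)
    print(n,len(p),circ(p[:,:2]) if len(p) else '',np.median(p,0) if len(p) else '',p.min(0)if len(p) else '',p.max(0)if len(p) else '')
E
```

```text
[[-0.26    0.6526  0.6675]
 [-0.21    0.6511  0.6677]
 [-0.16    0.6494  0.6668]
 [-0.11    0.6479  0.6658]
 [-0.06    0.6465  0.6629]
 [-0.01    0.6452  0.6622]
 [ 0.04    0.6442  0.661 ]
 [ 0.09    0.6428  0.6605]
 [ 0.14    0.6416  0.6577]
 [ 0.19    0.6405  0.6573]
 [ 0.24    0.6398  0.6567]]
fence y range -0.2601778488899334 0.24186051824567217 z 0.04340750761939356
front [-0.0264  0.6453] back [-0.0268  0.6622]
tin 2087 [ 0.5582 -0.1496  0.0492] [ 0.5571 -0.148   0.0592] [ 0.51   -0.1977  0.0501] [ 0.6057 -0.1008  0.0653]
jar 445 [0.4586 0.0008 0.0216] [0.4583 0.0012 0.0589] [ 0.4381 -0.0204  0.0514] [0.48   0.0217 0.0632]
pink1 2110 [ 0.5025 -0.2894  0.0498] [ 0.5019 -0.2875  0.0592] [ 0.4549 -0.3385  0.0501] [ 0.5508 -0.2405  0.065 ]
pink2 2251 [ 0.3675 -0.178   0.0495] [ 0.3681 -0.1764  0.0593] [ 0.319  -0.2271  0.05  ] [ 0.4169 -0.1299  0.0643]
mug 379 [0.457  0.2046 0.0422] [0.4575 0.2107 0.0729] [0.4191 0.1629 0.0601] [0.4928 0.2456 0.0782]
knob 78 [0.524  0.0812 0.009 ] [0.5236 0.0804 0.0619] [0.5151 0.0729 0.0511] [0.5317 0.0898 0.0657]
padtop 311 [0.5991 0.2001 0.0431] [0.5926 0.202  0.0438] [0.5563 0.1866 0.0301] [0.6407 0.2135 0.0484]
bar 736 [0.4744 0.0817 0.0667] [0.4684 0.0802 0.0286] [0.4088 0.0641 0.0151] [0.5408 0.1057 0.0355]
cheek 525 [0.5297 0.171  0.0645] [0.5293 0.1696 0.0338] [0.521  0.107  0.0251] [0.5377 0.2351 0.0382]
endb 666 [0.588  0.2641 0.0682] [0.5855 0.2658 0.0436] [0.5202 0.2536 0.0301] [0.6555 0.2768 0.0481]
```

```bash
python3 -c "
import cv2
im=cv2.imread('pics/top0.png')[170:350,210:530]; cv2.imwrite('pics/crop0.png',cv2.resize(im,(800,450),interpolation=cv2.INTER_CUBIC))"
```

```text
(no output)
```

View pics/crop0.png

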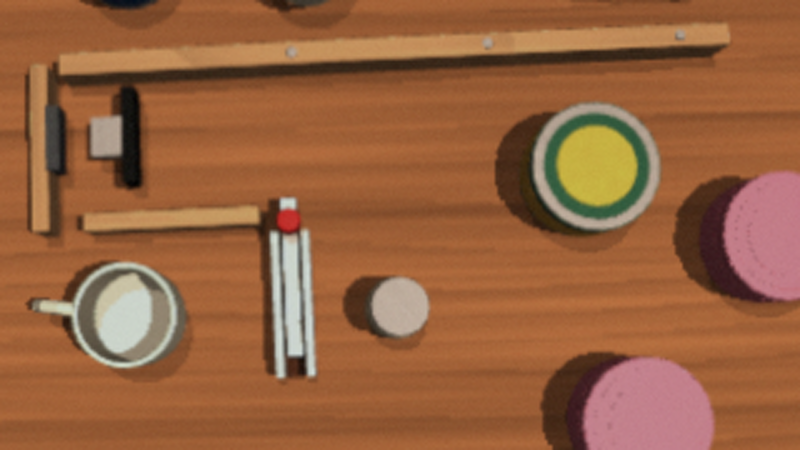

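Dock yaw is about 0.026 rad with its origin near (0.645, 0.006). The tin sits at dock (-0.091, -0.153) and the pad face at dock y ≈ 0.185. I'll turn the tool to the dock axes, close the fingers and go to the near side of the tin.

```bash
python3 -m inch '[[[0,0,0],[0,0,0.1125],0],[[0,0,0],[0,0,0.1125],0],[[0.0275,-0.037,0],[0,0,0],0],[[0.0275,-0.037,0],[0,0,0],0],[[0.0275,-0.037,0],[0,0,0],0],[[0.0275,-0.037,0],[0,0,0],0]]'; python3 -m inch '[[[0.0275,-0.037,0],[0,0,0],0],[[0.0275,-0.037,0],[0,0,0],0],[[0.0275,-0.037,0],[0,0,0],0],[[0.0275,-0.037,0],[0,0,0],0],[[0.0275,-0.037,0],[0,0,0],0],[[0.0275,-0.037,0],[0,0,0],0],[[0,0,0],[0,0,0],0]]'
cat >> h.py <<'E'
def dock():
    s=manip.state(); th=.0264; o=np.array([.6451,.006]); d=s['tool_pos'][:2]-o
    w,x,y,z=s['tool_rot']; psi=2*np.arctan2(y,x); psi=(psi+np.pi)%(2*np.pi)-np.pi
    R=np.array([[np.cos(th),np.sin(th)],[-np.sin(th),np.cos(th)]])
    print('t %.1f dock xy %s z %.4f psi-th %.4f F_dock %s Fz %.1f'%(s['time'],np.round(R@d,4),s['tool_pos'][2],psi-th,np.round(R@s['contact_force'][:2],1),s['contact_force'][2]))
E
python3 -c "from h import *;dock()"
```

```text
time: 1.6
tool_pos: [0.2619, -0.4532, 0.2563]
tool_rot: [0.0, 1.0, 0.013, 0.0]
contact_force: [-0.2, -0.5, 0.4]
gripper_width: 0.003
grasp_force: 0.0
time: 2.3
tool_pos: [0.4226, -0.2246, 0.2566]
tool_rot: [-0.001, 1.0, 0.016, 0.001]
contact_force: [-1.3, -0.6, -0.6]
gripper_width: -0.0
grasp_force: 0.0
t 2.3 dock xy [-0.2285 -0.2246] z 0.2566 psi-th 0.0065 F_dock [-1.3 -0.5] Fz -0.6
```

```bash
python3 -m inch '[[[0.029,-0.036,0],[0,0,0.0065],0],[[0.029,-0.036,0],[0,0,0],0],[[0,0,0.02],[0,0,0],0],[[0,0,0.045],[0,0,0],0],[[0,0,0.045],[0,0,0],0],[[0,0,0],[0,0,0],0]]'; python3 -c "
from h import *;dock();snap('scene','s1')"
```

```text
time: 2.9
tool_pos: [0.4723, -0.1535, 0.1393]
tool_rot: [-0.003, 1.0, 0.009, -0.006]
contact_force: [-1.4, 1.2, -0.7]
gripper_width: -0.001
grasp_force: 0.0
t 2.9 dock xy [-0.177  -0.1548] z 0.1393 psi-th -0.0074 F_dock [-1.3  1.2] Fz -0.7
```

View pics/s1.png

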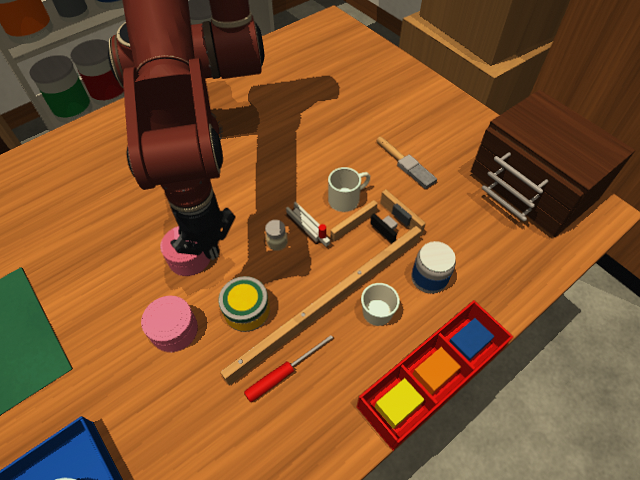

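The gripper hangs above the near side of the tin. Its outer knuckle shows at (230,217) and its tip at about (213,257). I'll zoom in to see how high the knuckles sit.

```bash
python3 -c "
import cv2
im=cv2.imread('pics/s1.png')[170:350,130:330]; cv2.imwrite('pics/crop1.png',cv2.resize(im,(660,594),interpolation=cv2.INTER_CUBIC)*1)
import numpy as np
from cloud import *
X,_=cloud('s1')
for v in range(205,268,4):
    print(v,[(u,np.round(X[v,u],3).tolist()) for u in (205,213,220,228,233)])
"
```

```text
205 [(205, [0.508, -0.147, 0.301]), (213, [0.504, -0.134, 0.286]), (220, [0.277, -0.043, -0.005]), (228, [0.293, -0.029, 0.0]), (233, [0.3, -0.02, -0.001])]
209 [(205, [0.504, -0.149, 0.288]), (213, [0.506, -0.136, 0.281]), (220, [0.291, -0.051, -0.001]), (228, [0.464, -0.096, 0.207]), (233, [0.31, -0.026, -0.002])]
213 [(205, [0.509, -0.152, 0.286]), (213, [0.508, -0.139, 0.273]), (220, [0.482, -0.119, 0.231]), (228, [0.476, -0.102, 0.211]), (233, [0.322, -0.033, 0.0])]
217 [(205, [0.511, -0.155, 0.279]), (213, [0.508, -0.141, 0.265]), (220, [0.485, -0.122, 0.224]), (228, [0.478, -0.105, 0.204]), (233, [0.483, -0.097, 0.202])]
221 [(205, [0.511, -0.157, 0.27]), (213, [0.509, -0.144, 0.256]), (220, [0.483, -0.123, 0.212]), (228, [0.483, -0.109, 0.199]), (233, [0.481, -0.099, 0.19])]
225 [(205, [0.511, -0.159, 0.261]), (213, [0.51, -0.146, 0.248]), (220, [0.464, -0.119, 0.176]), (228, [0.483, -0.111, 0.189]), (233, [0.353, -0.053, 0.002])]
229 [(205, [0.509, -0.161, 0.249]), (213, [0.49, -0.142, 0.212]), (220, [0.462, -0.121, 0.164]), (228, [0.482, -0.113, 0.178]), (233, [0.362, -0.05
[... 745 characters left out ...]
(228, [0.402, -0.098, -0.0]), (233, [0.409, -0.089, -0.001])]
253 [(205, [0.473, -0.167, 0.137]), (213, [0.482, -0.155, 0.135]), (220, [0.399, -0.117, -0.002]), (228, [0.41, -0.103, -0.002]), (233, [0.417, -0.094, -0.002])]
257 [(205, [0.408, -0.155, 0.03]), (213, [0.482, -0.158, 0.124]), (220, [0.409, -0.123, 0.0]), (228, [0.42, -0.109, -0.0]), (233, [0.425, -0.1, -0.003])]
261 [(205, [0.408, -0.158, 0.017]), (213, [0.409, -0.141, 0.001]), (220, [0.417, -0.129, -0.001]), (228, [0.429, -0.115, 0.001]), (233, [0.435, -0.106, -0.002])]
265 [(205, [0.41, -0.162, 0.006]), (213, [0.419, -0.147, 0.003]), (220, [0.426, -0.134, -0.001]), (228, [0.439, -0.121, 0.001]), (233, [0.443, -0.111, -0.004])]
```

View pics/crop1.png

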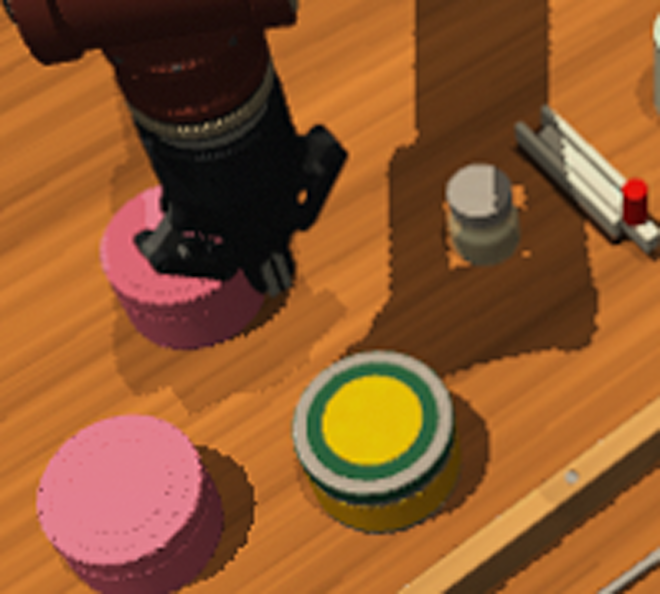

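The knuckles sit more than 60 mm above the tip, so pushing with the fingers' side (tool x) is clean. I'll descend, then push towards the fence.

```bash
python3 -m inch '[[[0,0,0.035],[0,0,0],0],[[0,0,0.035],[0,0,0],0],[[0,0,0.02],[0,0,0],0],[[0,0,0],[0,0,0],0],[[0,0,0],[0,0,0],0]]'; python3 -c "
from h import *;dock()"
```

```text
time: 3.45
tool_pos: [0.4785, -0.1564, 0.059]
tool_rot: [0.001, 1.0, 0.009, 0.002]
contact_force: [-0.8, -0.0, 0.3]
gripper_width: -0.001
grasp_force: 0.0
t 3.5 dock xy [-0.1708 -0.1579] z 0.0590 psi-th -0.0076 F_dock [-0.8 -0. ] Fz 0.3
```

```bash
python3 -m inch '[[[0,-0.004,0.008],[0,0,-0.0076],0],[[0,0,0.008],[0,0,0],0],[[0.008,0,0],[0,0,0],0],[[0.005,0,0],[0,0,0],0],[[0.003,0,0],[0,0,0],0],[[0.003,0,0],[0,0,0],0],[[0.003,0,0],[0,0,0],0]]';python3 -c "
from h import *;dock()";  python3 -m inch '[[[0.004,0,0],[0,0,0],0],[[0.004,0,0],[0,0,0],0],[[0.004,0,0],[0,0,0],0],[[0.004,0,0],[0,0,0],0],[[0.004,0,0],[0,0,0],0]]'; python3 -c "
from h import *;dock()
snap('top','t1')
from cloud import *
X,im=cloud('t1');p=X[190:275,400:500].reshape(-1,3);c=im[190:275,400:500].reshape(-1,3).astype(int)
m=(p[:,2]>.05)&(p[:,2]<.07)&(c[:,0]>c[:,2]+60)&(c[:,1]>c[:,2]+50); print(m.sum(),circ(p[m,:2]))"
```

```text
time: 4.15
tool_pos: [0.4986, -0.1506, 0.0403]
tool_rot: [-0.0, 1.0, 0.014, -0.001]
contact_force: [-2.7, 0.6, 1.1]
gripper_width: -0.002
grasp_force: 0.0
t 4.2 dock xy [-0.1506 -0.1526] z 0.0403 psi-th 0.0007 F_dock [-2.7  0.7] Fz 1.1
time: 4.65
tool_pos: [0.519, -0.15, 0.0401]
tool_rot: [-0.0, 1.0, 0.013, -0.0]
contact_force: [-2.0, 0.1, -0.3]
gripper_width: 0.003
grasp_force: 0.0
t 4.7 dock xy [-0.1302 -0.1526] z 0.0401 psi-th 0.0005 F_dock [-2.   0.1] Fz -0.3
311 [ 0.58321536 -0.14355822  0.02935626]
```

```bash
python3 -m inch '[[[0.004,0,0],[0,0,0],0],[[0.004,0,0],[0,0,0],0],[[0.004,0,0],[0,0,0],0],[[0.004,0,0],[0,0,0],0],[[0.002,0,0],[0,0,0],0],[[0.001,0,0],[0,0,0],0]]';python3 -c "
from h import *;dock()"; python3 -m inch '[[[0.001,0,0],[0,0,0],0],[[0.001,0,0],[0,0,0],0]]'; python3 -m inch '[[[0.001,0,0],[0,0,0],0]]'; python3 -c "
from h import *;dock()"
```

```text
time: 5.3
tool_pos: [0.538, -0.1496, 0.0404]
tool_rot: [0.0, 1.0, 0.013, -0.0]
contact_force: [-2.5, 0.5, 0.6]
gripper_width: 0.002
grasp_force: 0.0
t 5.3 dock xy [-0.1112 -0.1527] z 0.0404 psi-th 0.0006 F_dock [-2.5  0.5] Fz 0.6
time: 5.5
tool_pos: [0.5397, -0.1495, 0.0404]
tool_rot: [0.0, 1.0, 0.013, -0.0]
contact_force: [-2.1, -0.6, 0.7]
gripper_width: 0.001
grasp_force: 0.0
time: 5.6
tool_pos: [0.5401, -0.1495, 0.0403]
tool_rot: [-0.0, 1.0, 0.013, -0.001]
contact_force: [-7.4, -0.4, 2.4]
gripper_width: -0.001
grasp_force: 0.0
t 5.6 dock xy [-0.1091 -0.1526] z 0.0403 psi-th 0.0006 F_dock [-7.4 -0.2] Fz 2.4
```

Fence contact was felt. Now I'll back off, lift, go round behind the tin, and turn so the side face pushes along the fence with a slight lean (0.15 rad) into it.

```bash
python3 -m inch '[[[-0.001,0,0],[0,0,0],0],[[-0.004,0,0],[0,0,0],0],[[-0.015,0,0],[0,0,0],0],[[0,0,-0.035],[0,0,0],0],[[0,0,-0.035],[0,0,0],0],[[0,0,0],[0,0,0],0],[[0.02,0.035,0],[0,0,0],0],[[0.025,0.042,0],[0,0,-0.08],0]]'; python3 -c "
from h import *;dock()
snap('top','t2')"
python3 -m inch '[[[0,0,0],[0,0,-0.14],0],[[0,0,0],[0,0,-0.14],0],[[0,0,0],[0,0,-0.14],0],[[0,0,0],[0,0,-0.14],0],[[0,0,0],[0,0,-0.14],0],[[0,0,0],[0,0,-0.14],0],[[0,0,0],[0,0,-0.14],0],[[0,0,0],[0,0,-0.14],0]]'
python3 -m inch '[[[0,0,0],[0,0,-0.14],0],[[0,0,0],[0,0,-0.08],0],[[0,0,0],[0,0,0],0]]'
python3 -c "
from h import *;dock(); print(manip.state()['joint_pos'])"
```

```text
time: 6.4
tool_pos: [0.568, -0.2254, 0.1103]
tool_rot: [-0.0, 0.998, 0.055, 0.001]
contact_force: [0.5, 0.3, -0.5]
gripper_width: 0.002
grasp_force: 0.0
t 6.4 dock xy [-0.0831 -0.2292] z 0.1103 psi-th 0.0846 F_dock [0.6 0.3] Fz -0.5
time: 7.25
tool_pos: [0.5677, -0.2256, 0.1098]
tool_rot: [0.0, 0.816, 0.578, 0.0]
contact_force: [-0.7, 0.5, -0.8]
gripper_width: -0.002
grasp_force: 0.0
time: 7.55
tool_pos: [0.5677, -0.2256, 0.1099]
tool_rot: [0.0, 0.75, 0.662, 0.0]
contact_force: [-0.6, 0.1, 0.5]
gripper_width: -0.006
grasp_force: 0.0
t 7.5 dock xy [-0.0835 -0.2295] z 0.1099 psi-th 1.4199 F_dock [-0.6  0.1] Fz 0.5
[-5.00135366e-01  1.50836421e-01  1.76285154e+00  2.65908040e-04
  1.22779007e+00 -3.75764383e-01]
```

```bash
python3 -m inch '[[[0.002,0.012,0],[0,0,0],0],[[0.0017,0.0124,0.02],[0,0,0],0],[[0,0,0.03],[0,0,0],0],[[0,0,0.019],[0,0,0],0],[[0,0,0],[0,0,0],0],[[0,0,0],[0,0,0],0]]'
python3 -c "
from h import *;dock()
from cloud import *
X,im=cloud('t2');p=X[170:275,400:500].reshape(-1,3);c=im[170:275,400:500].reshape(-1,3).astype(int)
m=(p[:,2]>.05)&(p[:,2]<.07); print(m.sum(),circ(p[m,:2]))"
```

```text
time: 8.15
tool_pos: [0.5929, -0.225, 0.0413]
tool_rot: [-0.0, 0.75, 0.662, 0.0]
contact_force: [-0.4, -0.4, -0.0]
gripper_width: 0.005
grasp_force: 0.0
t 8.2 dock xy [-0.0582 -0.2296] z 0.0413 psi-th 1.4198 F_dock [-0.4 -0.4] Fz -0.0
2066 [ 0.60123318 -0.14829127  0.04957411]
```

```bash
python3 -m inch '[[[0.006,-0.0008,0],[0,0,0],0],[[0.005,-0.0007,0],[0,0,0],0],[[0.003,-0.0004,0],[0,0,0],0],[[0.003,-0.0004,0],[0,0,0],0],[[0.003,-0.0004,0],[0,0,0],0],[[0.003,-0.0004,0],[0,0,0],0],[[0.003,-0.0004,0],[0,0,0],0]]';python3 -c "
from h import *;dock()"
python3 -m inch '[[[0.004,-0.0005,0],[0,0,0],0],[[0.004,-0.0005,0],[0,0,0],0],[[0.004,-0.0005,0],[0,0,0],0],[[0.004,-0.0005,0],[0,0,0],0],[[0.004,-0.0005,0],[0,0,0],0],[[0.004,-0.0005,0],[0,0,0],0],[[0.004,-0.0005,0],[0,0,0],0],[[0.004,-0.0005,0],[0,0,0],0]]'
python3 -c "
from h import *;dock()"
```

```text
time: 8.85
tool_pos: [0.5925, -0.1991, 0.0418]
tool_rot: [0.001, 0.75, 0.662, 0.0]
contact_force: [-0.6, -2.0, 1.5]
gripper_width: 0.004
grasp_force: 0.0
t 8.8 dock xy [-0.058  -0.2037] z 0.0418 psi-th 1.4202 F_dock [-0.6 -1.9] Fz 1.5
time: 9.65
tool_pos: [0.5921, -0.1662, 0.0412]
tool_rot: [-0.0, 0.75, 0.662, -0.0]
contact_force: [-0.8, -2.8, 1.6]
gripper_width: 0.005
grasp_force: 0.0
t 9.7 dock xy [-0.0576 -0.1707] z 0.0412 psi-th 1.4206 F_dock [-0.9 -2.8] Fz 1.6
```

```bash
python3 -m inch '[[[0.006,-0.0008,0],[0,0,0],0],[[0.006,-0.0008,0],[0,0,0],0],[[0.006,-0.0008,0],[0,0,0],0],[[0.006,-0.0008,0],[0,0,0],0],[[0.006,-0.0008,0],[0,0,0],0],[[0.006,-0.0008,0],[0,0,0],0],[[0.006,-0.0008,0],[0,0,0],0],[[0.006,-0.0008,0],[0,0,0],0]]';python3 -c "
from h import *;dock()"
python3 -m inch '[[[0.006,-0.0008,0],[0,0,0],0],[[0.006,-0.0008,0],[0,0,0],0],[[0.006,-0.0008,0],[0,0,0],0],[[0.006,-0.0008,0],[0,0,0],0]]'
python3 -c "
from h import *;dock();snap('scene','s2')
from cloud import *
X,im=cloud('s2');i=im.astype(int)
m=(X[...,2]>.05)&(X[...,2]<.07)&(abs(X[...,1]+.03)<.12)&(abs(X[...,0]-.6)<.06); p=X[m]
hsv=cv2.cvtColor(im,cv2.COLOR_RGB2HSV)
y=m&(hsv[...,0]>20)&(hsv[...,0]<34)&(hsv[...,1]>150); print(y.sum(),X[y].min(0),X[y].max(0)); print(p.min(0),p.max(0))"
```

```text
time: 10.45
tool_pos: [0.5916, -0.1176, 0.0412]
tool_rot: [-0.0, 0.75, 0.662, -0.0]
contact_force: [-1.8, -3.3, 1.8]
gripper_width: 0.0
grasp_force: 0.0
t 10.4 dock xy [-0.0568 -0.1222] z 0.0412 psi-th 1.4206 F_dock [-1.9 -3.2] Fz 1.8
time: 10.85
tool_pos: [0.5914, -0.0933, 0.0411]
tool_rot: [-0.0, 0.75, 0.662, -0.0]
contact_force: [-1.1, -2.7, 0.6]
gripper_width: -0.0
grasp_force: 0.0
t 10.8 dock xy [-0.0564 -0.0979] z 0.0411 psi-th 1.4206 F_dock [-1.1 -2.7] Fz 0.6
70 [ 0.5674936  -0.06467934  0.05756902] [ 0.62754318 -0.00322756  0.06327881]
[ 0.54669538 -0.10948954  0.05015658] [0.64590436 0.01420923 0.06998943]
```

View pics/s2.png

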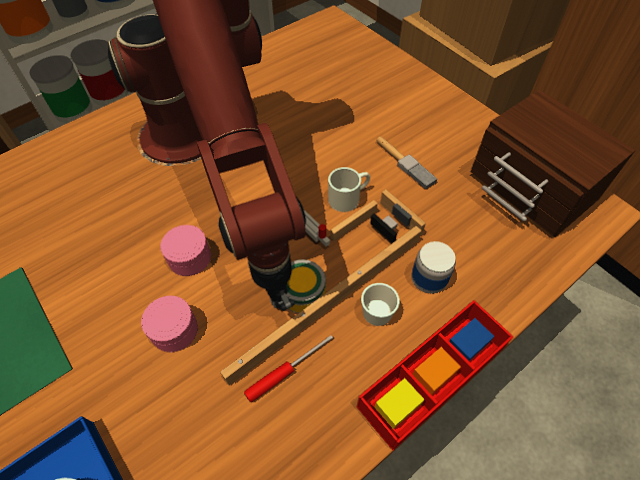

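The tin at (303,281) is riding along the fence, and nothing else has moved. I'll continue.

```bash
python3 -m inch '[[[0.006,-0.0009,0],[0,0,0],0],[[0.006,-0.0009,0],[0,0,0],0],[[0.006,-0.0009,0],[0,0,0],0],[[0.006,-0.0009,0],[0,0,0],0],[[0.006,-0.0009,0],[0,0,0],0],[[0.006,-0.0009,0],[0,0,0],0],[[0.006,-0.0009,0],[0,0,0],0],[[0.006,-0.0009,0],[0,0,0],0]]';python3 -c "
from h import *;dock()"
python3 -m inch '[[[0.006,-0.0009,0],[0,0,0],0],[[0.006,-0.0009,0],[0,0,0],0],[[0.006,-0.0009,0],[0,0,0],0],[[0.006,-0.0009,0],[0,0,0],0],[[0.006,-0.0009,0],[0,0,0],0],[[0.006,-0.0009,0],[0,0,0],0],[[0.006,-0.0009,0],[0,0,0],0],[[0.006,-0.0009,0],[0,0,0],0]]'
python3 -c "
from h import *;dock()"
```

```text
time: 11.7
tool_pos: [0.5903, -0.045, 0.0413]
tool_rot: [-0.0, 0.75, 0.662, -0.0]
contact_force: [-2.8, -3.9, 0.8]
gripper_width: 0.002
grasp_force: 0.0
t 11.7 dock xy [-0.0561 -0.0495] z 0.0413 psi-th 1.4206 F_dock [-2.9 -3.8] Fz 0.8
time: 12.5
tool_pos: [0.5891, 0.0036, 0.0413]
tool_rot: [-0.0, 0.75, 0.662, 0.0]
contact_force: [-0.9, -2.9, 0.4]
gripper_width: -0.001
grasp_force: 0.0
t 12.5 dock xy [-0.056  -0.0009] z 0.0413 psi-th 1.4204 F_dock [-1.  -2.9] Fz 0.4
```

```bash
python3 -m inch '[[[0.006,-0.0009,0],[0,0,0],0],[[0.006,-0.0009,0],[0,0,0],0],[[0.006,-0.0009,0],[0,0,0],0],[[0.006,-0.0009,0],[0,0,0],0],[[0.006,-0.0009,0],[0,0,0],0],[[0.006,-0.0009,0],[0,0,0],0],[[0.006,-0.0009,0],[0,0,0],0],[[0.006,-0.0009,0],[0,0,0],0]]';python3 -c "
from h import *;dock()"
python3 -m inch '[[[0.004,-0.0006,0],[0,0,0],0],[[0.004,-0.0006,0],[0,0,0],0],[[0.004,-0.0006,0],[0,0,0],0],[[0.003,-0.0004,0],[0,0,0],0]]'
python3 -c "
from h import *;dock();snap('top','t3')"
```

```text
time: 13.3
tool_pos: [0.5879, 0.0521, 0.0413]
tool_rot: [-0.0, 0.75, 0.662, -0.0]
contact_force: [-2.3, -3.4, 0.1]
gripper_width: -0.002
grasp_force: 0.0
t 13.3 dock xy [-0.056   0.0476] z 0.0413 psi-th 1.4205 F_dock [-2.4 -3.4] Fz 0.1
time: 13.7
tool_pos: [0.5876, 0.067, 0.0413]
tool_rot: [-0.0, 0.75, 0.662, -0.0]
contact_force: [-2.1, -3.4, 0.5]
gripper_width: -0.002
grasp_force: 0.0
t 13.7 dock xy [-0.0559  0.0625] z 0.0413 psi-th 1.4205 F_dock [-2.2 -3.4] Fz 0.5
```

```bash
D(){ python3 -c "from h import *;dock()"; }
python3 -m inch '[[[0.002,-0.0003,0],[0,0,0],0],[[0.002,-0.0003,0],[0,0,0],0],[[0.002,-0.0003,0],[0,0,0],0],[[0.002,-0.0003,0],[0,0,0],0]]' >/dev/null; D
python3 -m inch '[[[0.0015,-0.0002,0],[0,0,0],0],[[0.0015,-0.0002,0],[0,0,0],0]]'>/dev/null; D
python3 -m inch '[[[0.0015,-0.0002,0],[0,0,0],0],[[0.0015,-0.0002,0],[0,0,0],0]]'>/dev/null; D
```

```text
t 14.2 dock xy [-0.0559  0.0703] z 0.0413 psi-th 1.4203 F_dock [-1.9 -2.8] Fz 0.1
t 14.3 dock xy [-0.0559  0.0734] z 0.0413 psi-th 1.4205 F_dock [-1.1 -3.5] Fz 0.4
t 14.6 dock xy [-0.0558  0.0764] z 0.0413 psi-th 1.4205 F_dock [-2.7 -3.5] Fz 1.2
```

```bash
D(){ python3 -c "from h import *;dock()"; }
python3 -m inch '[[[0.0015,-0.0002,0],[0,0,0],0],[[0.0015,-0.0002,0],[0,0,0],0]]' >/dev/null; D
python3 -m inch '[[[0.001,-0.0001,0],[0,0,0],0],[[0.001,-0.0002,0],[0,0,0],0]]'>/dev/null; D
python3 -m inch '[[[0.001,-0.0001,0],[0,0,0],0],[[0.001,-0.0002,0],[0,0,0],0]]'>/dev/null; D
```

```text
t 14.8 dock xy [-0.0557  0.0796] z 0.0413 psi-th 1.4205 F_dock [-1.5 -3.8] Fz -0.2
t 14.9 dock xy [-0.0558  0.0816] z 0.0413 psi-th 1.4206 F_dock [-1.9 -3.2] Fz 0.8
t 15.2 dock xy [-0.0557  0.0834] z 0.0413 psi-th 1.4206 F_dock [-2.1 -4.8] Fz 0.0
```

```bash
D(){ python3 -c "from h import *;dock()"; }
python3 -m inch '[[[0.001,-0.0001,0],[0,0,0],0],[[0.001,-0.0002,0],[0,0,0],0]]'>/dev/null; D
python3 -m inch '[[[0.001,-0.0001,0],[0,0,0],0]]'>/dev/null; D
```

```text
t 15.3 dock xy [-0.0557  0.085 ] z 0.0413 psi-th 1.4207 F_dock [-3.  -6.5] Fz 0.9
t 15.4 dock xy [-0.0557  0.0857] z 0.0413 psi-th 1.4207 F_dock [-2.4 -7.9] Fz 1.1
```

```bash
D(){ python3 -c "from h import *;dock()"; }
python3 -m inch '[[[0.001,-0.0001,0],[0,0,0],0],[[0.001,-0.0002,0],[0,0,0],0]]'>/dev/null; D
python3 -m inch '[[[0.001,-0.0001,0],[0,0,0],0],[[0,0,0],[0,0,0],0]]'>/dev/null; D
```

```text
t 15.7 dock xy [-0.0556  0.0872] z 0.0414 psi-th 1.4207 F_dock [-2.6 -8.9] Fz 1.7
t 15.8 dock xy [-0.0556  0.088 ] z 0.0414 psi-th 1.4208 F_dock [ -3.5 -10. ] Fz 1.6
```

```bash
D(){ python3 -c "from h import *;dock()"; }
python3 -m inch '[[[0.001,-0.0001,0],[0,0,0],0],[[0.001,-0.0002,0],[0,0,0],0],[[0,0,0],[0,0,0],0]]'>/dev/null; D
python3 -m inch '[[[0,0,0],[0,0,0],0],[[0,0,0],[0,0,0],0],[[0,0,0],[0,0,0],0],[[0,0,0],[0,0,0],0],[[0,0,0],[0,0,0],0],[[0,0,0],[0,0,0],0],[[0,0,0],[0,0,0],0]]'>/dev/null; D
```

```text
t 16.1 dock xy [-0.0556  0.0894] z 0.0415 psi-th 1.4208 F_dock [ -3.2 -10.6] Fz 2.6
t 16.9 dock xy [-0.0556  0.0894] z 0.0415 psi-th 1.4207 F_dock [ -3.2 -11.9] Fz 2.3
```

```bash
D(){ python3 -c "from h import *;dock()"; }
python3 -m inch '[[[-0.0007,0.0001,0],[0,0,0],0],[[-0.0007,0.0001,0],[0,0,0],0],[[-0.0007,0.0001,0],[0,0,0],0],[[-0.0007,0.0001,0],[0,0,0],0],[[-0.0007,0.0001,0],[0,0,0],0],[[-0.0007,0.0001,0],[0,0,0],0],[[-0.0007,0.0001,0],[0,0,0],0],[[-0.0007,0.0001,0],[0,0,0],0]]'>/dev/null; D
python3 -m inch '[[[-0.0007,0.0001,0],[0,0,0],0],[[-0.0007,0.0001,0],[0,0,0],0],[[-0.0007,0.0001,0],[0,0,0],0],[[-0.0007,0.0001,0],[0,0,0],0],[[-0.0007,0.0001,0],[0,0,0],0],[[-0.0007,0.0001,0],[0,0,0],0],[[-0.0007,0.0001,0],[0,0,0],0],[[-0.0007,0.0001,0],[0,0,0],0]]'>/dev/null; D
python3 -m inch '[[[-0.002,0.0003,0],[0,0,0],0],[[-0.005,0.0008,0],[0,0,0],0],[[-0.008,0.0012,0],[0,0,0],0],[[-0.012,0.0018,0],[0,0,0],0],[[-0.012,0.0018,0],[0,0,0],0],[[0,0,0],[0,0,0],0]]'>/dev/null; D
python3 -c "from h import *; snap('scene','s3')"
```

```text
t 17.6 dock xy [-0.0556  0.0862] z 0.0413 psi-th 1.4205 F_dock [-1.3 -1.4] Fz 0.0
t 18.4 dock xy [-0.0557  0.0802] z 0.0413 psi-th 1.4205 F_dock [-0.1 -0.1] Fz -0.9
t 19.1 dock xy [-0.0556  0.0389] z 0.0414 psi-th 1.4183 F_dock [0.5 0.4] Fz 0.7
```

View pics/s3.png

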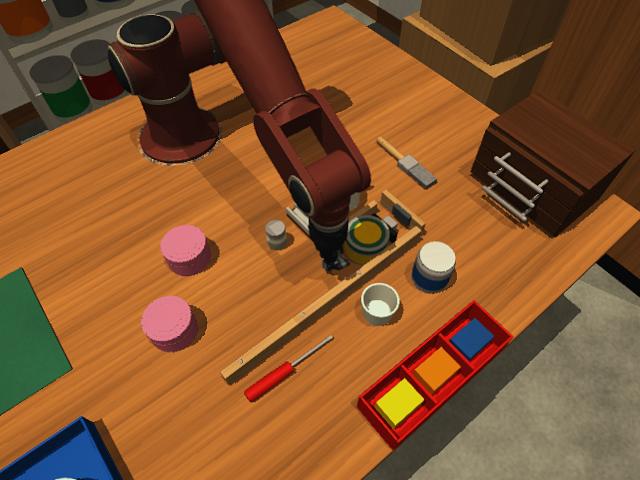

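The tin at (368,238) stays in the bay at the stop. Now I'll lift, square up and go behind the knob.

```bash
D(){ python3 -c "from h import *;dock()"; }
python3 -m inch '[[[0,0,-0.02],[0,0,0],0],[[0,0,-0.035],[0,0,-0.075],0],[[0,0,-0.035],[0,0,-0.075],0],[[0,0,0],[0,0,0],0],[[0.013,-0.036,0],[0,0,0],0],[[0.013,-0.036,0],[0,0,0],0],[[0.013,-0.037,0],[0,0,0],0],[[0,0,0],[0,0,0],0]]'>/dev/null; D
python3 - <<'E'
from cloud import *
snap('top','t4'); snap('scene','s4')
for n in('t4','s4'):
    X,im=cloud(n); h=cv2.cvtColor(im,cv2.COLOR_RGB2HSV)
    box=(abs(X[...,0]-.55)<.06)&(abs(X[...,1]-.08)<.06)
    m=box&(X[...,2]>.03)&((h[...,0]<6)|(h[...,0]>174))&(h[...,1]>180)&(h[...,2]>60)
    print(n,m.sum(),np.median(X[m],0) if m.any() else '')
    m=(X[...,2]>.05)&(X[...,2]<.07)&(abs(X[...,0]-.595)<.06)&(abs(X[...,1]-.145)<.06); print(m.sum(),circ(X[m][:,:2]) if m.any() else '')
E
```

```text
t 19.9 dock xy [-0.1697  0.0812] z 0.1285 psi-th 1.5720 F_dock [0.6 0.4] Fz -0.9
t4 0 
1792 [0.59473407 0.14948575 0.04876358]
s4 685 [0.50353343 0.07796346 0.41214598]
1366 [0.59183335 0.14806226 0.05044121]
```

```bash
D(){ python3 -c "from h import *;dock()"; }
python3 -m inch '[[[-0.004,0,0.02],[0,0,0],0],[[0,0,0.03],[0,0,0],0],[[0,0,0.015],[0,0,0],0],[[0,0,0],[0,0,0],0]]'>/dev/null; D
python3 -m inch '[[[0,0.008,0],[0,0,0],0],[[0,0.008,0],[0,0,0],0],[[0,0.004,0],[0,0,0],0],[[0,0.004,0],[0,0,0],0],[[0,0.004,0],[0,0,0],0],[[0,0.004,0],[0,0,0],0]]'>/dev/null; D
python3 -c "
from h import *; snap('scene','s5')
im=cv2.imread('pics/s5.png')[150:300,260:460]; cv2.imwrite('pics/crop5.png',cv2.resize(im,(800,600)))"
```

```text
t 20.4 dock xy [-0.1655  0.0754] z 0.0638 psi-th 1.5696 F_dock [0.2 0.8] Fz -0.8
t 21.0 dock xy [-0.1324  0.0758] z 0.0665 psi-th 1.5706 F_dock [-0.9 -0.3] Fz 1.1
```

View pics/crop5.png

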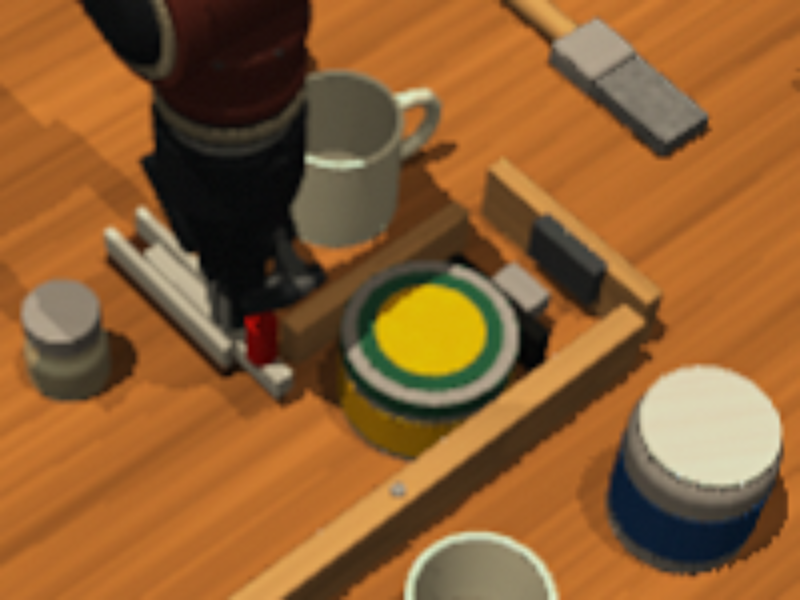

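The finger (near (235,290) in the crop) is behind the red knob, and the tin sits on the pad. I'll push the gate.

```bash
D(){ python3 -c "from h import *;dock()"; }
python3 -m inch '[[[0,0.005,0.001],[0,0,0],0],[[0,0.005,0.001],[0,0,0],0],[[0,0.005,0],[0,0,0],0],[[0,0.005,0],[0,0,0],0],[[0,0.005,0],[0,0,0],0],[[0,0.005,0],[0,0,0],0],[[0,0.005,0],[0,0,0],0],[[0,0.004,0],[0,0,0],0]]'>/dev/null; D
python3 -m inch '[[[0,0.002,0],[0,0,0],0],[[0,0.002,0],[0,0,0],0],[[0,0.002,0],[0,0,0],0]]'>/dev/null; D
python3 -m inch '[[[0,0.001,0],[0,0,0],0],[[0,0.001,0],[0,0,0],0]]'>/dev/null; D
python3 -m inch '[[[0,0.001,0],[0,0,0],0],[[0,0.001,0],[0,0,0],0]]'>/dev/null; D
```

```text
t 21.9 dock xy [-0.0934  0.0757] z 0.0641 psi-th 1.5705 F_dock [-1.9 -0.2] Fz -0.3
t 22.1 dock xy [-0.0877  0.0758] z 0.0642 psi-th 1.5705 F_dock [-1.6 -0.3] Fz -0.6
t 22.4 dock xy [-0.0857  0.0758] z 0.0642 psi-th 1.5705 F_dock [-2.3 -0.7] Fz -0.8
t 22.6 dock xy [-0.0837  0.0758] z 0.0643 psi-th 1.5705 F_dock [-1.6 -0.9] Fz -0.4
```

```bash
D(){ python3 -c "from h import *;dock()"; }
python3 -m inch '[[[0,0.001,0],[0,0,0],0],[[0,0.001,0],[0,0,0],0]]'>/dev/null; D
python3 -m inch '[[[0,0.001,0],[0,0,0],0]]'>/dev/null; D
python3 -m inch '[[[0,0.001,0],[0,0,0],0]]'>/dev/null; D
```

```text
t 22.8 dock xy [-0.0816  0.0758] z 0.0643 psi-th 1.5705 F_dock [-1.6 -0.6] Fz -1.3
t 22.9 dock xy [-0.0806  0.0758] z 0.0643 psi-th 1.5705 F_dock [-1.2 -0.8] Fz -1.7
t 22.9 dock xy [-0.0799  0.0758] z 0.0642 psi-th 1.5705 F_dock [-4.2 -0.9] Fz 0.1
```

```bash
D(){ python3 -c "from h import *;dock()"; }
python3 -m inch '[[[0,0.001,0],[0,0,0],0],[[0,0,0],[0,0,0],0]]'>/dev/null; D
python3 -m inch '[[[0,-0.001,0],[0,0,0],0],[[0,-0.005,0],[0,0,0],0],[[0,-0.02,0],[0,0,0],0],[[0,-0.02,0],[0,0,0],0],[[0,0,0],[0,0,0],0],[[0,0,-0.04],[0,0,0],0],[[0,0,-0.04],[0,0,0],0],[[0,-0.04,-0.03],[0,0,0],0]]'>/dev/null;  python3 -m inch '[[[0,-0.045,0],[0,0,0],0],[[0,-0.045,0],[0,0,0],0],[[0,0,0],[0,0,0],0]]'>/dev/null; D
python3 - <<'E'
from cloud import *
snap('top','t6'); snap('scene','s6')
for n in('t6','s6'):
    X,im=cloud(n)
    m=(X[...,2]>.052)&(X[...,2]<.07)&(abs(X[...,0]-.595)<.06)&(X[...,1]>.097)&(X[...,1]<.205); print(m.sum(),circ(X[m][:,:2]) if m.any() else '')
    h=cv2.cvtColor(im,cv2.COLOR_RGB2HSV)
    m=(X[...,2]>.035)&(X[...,2]<.07)&(abs(X[...,0]-.57)<.06)&(abs(X[...,1]-.08)<.03)&((h[...,0]<6)|(h[...,0]>174))&(h[...,1]>150); print('knob',m.sum(),np.median(X[m],0) if m.any() else '')
a=cv2.imread('pics/t6.png')[180:330,210:410]; b=cv2.imread('pics/s6.png')[150:300,260:460]
cv2.imwrite('pics/c6.png',cv2.resize(np.hstack([a,b]),(800,300),interpolation=cv2.INTER_CUBIC))
E
```

```text
t 23.1 dock xy [-0.0798  0.0758] z 0.0642 psi-th 1.5707 F_dock [-7.8 -1.3] Fz 3.1
t 24.2 dock xy [-0.2582  0.0762] z 0.1737 psi-th 1.5710 F_dock [0.3 0. ] Fz 0.2
2046 [0.59487247 0.14931738 0.04869474]
knob 81 [0.58483696 0.08262801 0.0613021 ]
1342 [0.59262979 0.14762194 0.04970254]
knob 85 [0.58817561 0.07812389 0.05926526]
```

View pics/c6.png

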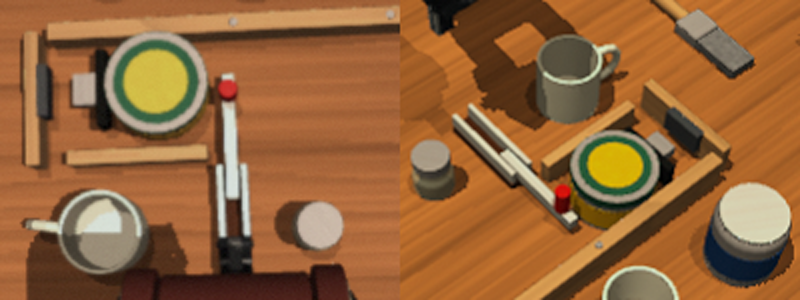

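The gate is shut with the knob at dock x ≈ -0.058. The tin sits on the pad against the fence, and the bystanders are where they were. I'll hand it in.

```bash
python3 -c "
from plant import manip; print(manip.job_done())"
```

```text
the job is handed in; nothing more can be done
None
```

The job is handed in, with no verdict returned: I slid the tin along the fence onto the sprung stop, held it at about 9–10 N (estimated from the hand force and pad travel), eased off, and pushed the gate to its end of travel. In the last pictures the tin was still against the stop and nothing else on the bench looked moved.

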